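Stone offcuts into the pail, lid on

ROBOT

A 6-joint arm with a two-finger parallel gripper is mounted at the origin on the work surface. World frame = base frame: x ahead of the robot, y to its left, z up, the work surface at z = 0. Lengths are in m, angles in degrees, forces in N, time in s.
With the tool pointing down it reaches from about 0.25 to 0.85 m from the base axis. Payload 12.5 kg.
Tool frame: the origin (TCP) lies midway between the tips of the shut fingers; the grasp point (between the pads) lies 19 mm behind it; z points along the fingers, y is the line along which they close (so a half turn about z gives the same grasp; the last joint's range is limited). The gripper opens to 93 mm and grips with 3 to 60 N. Pads are 15 mm wide; open, the fingers measure 128 mm over their backs; the gripper's body (75 mm by 188 mm) begins 65 mm behind the grasp point.
Start: joints at [71.929, 20.094, 94.641, -0, 65.266, -4.847], TCP at [0.126, 0.535, 0.219] pointing down, gripper open.
Joint ranges: [-157.81, 157.81], [-45, 120.19], [0.68, 151.7], [-89.99, 269.99], [4.06, 180], [-164.3, 164.3]. Speed limits (degrees/s): [127.2, 127.2, 159.86, 180, 180, 180].

INTERFACE

Orientations are given as a 3x3 rotation matrix whose columns are the frame's x, y, z axes.
In Python, from rig import env gives the robot as it stands.
- The arm moves only by the tool arm_command, never from a script. Its argument "increments" is one flat list of numbers, 6 for each row, row after row: the shift along the world's x, y, z in units of 0.03 m (1.0 is 0.03 m), then the turn, a rotation vector about the world's x, y, z in units of pi/4 rad (1.0 is pi/4 rad). A call has 1 to 10 rows; each row shifts and turns the commanded pose from where the row before left it; what a row does not reach is not made up. A row lasts 1/8 s, in which the tool goes at most 62.5 mm and 10.7 degrees, less where a joint would pass 70% of its speed; a pose out of reach is approached as far as the arm can. A call with a number of a shift or a turn outside -1 to 1 is refused whole. A call with a gripper value outside its range is refused whole. "jaw" is the closure, from 0 (fully open) to 1 (shut), set as the call begins (left out, the last holds). The fingers move at their own pace and stop on an object; "squeeze" is the grip in N (left out, the last holds). Time passes only in rows, so rows that do not move let the fingers close. It gives the time, the measured TCP pose, the force, the opening and the grip force at its end, in the units of the state.
- env.state(): the state, without advancing time (a new reading comes with each control period).
- env.capture(name): name is "scene" or "top" or "wrist"; returns the picture (400x640x3 uint8, blue, green, red); there is no depth.
- env.camera_params(name): a dict with "camera_matrix" (3x3 intrinsics, pixels), "R" (3x3) and "t" (3): a world point X has camera coordinates R X + t. Camera axes: x right, y down, z forward; pixel columns grow to the right and rows downward; lengths in m; the calibration is good to about 2 mm. A picture is of the moment at which its call begins: read the wrist's pose just before it. camera_params takes no time and is no camera call; for the wrist camera it gives the pose at the moment of the call.
- env.sign_off(): hands the job in; it is judged then, once.
The state is a dict: "time_s": time; "joints": joint angles; "qvel": joint speeds; "tau": joint torques, N m; "position": TCP position; "tool_rot": TCP orientation; "ft_force": force on the tool from outside, world axes, zero at the start; "wrist_torque": the same for the moment, N m; "width": finger opening in m; "grip_force": force on a finger pad.
Only numpy, scipy, OpenCV 4.12 (cv2) and the standard library are available. Lean on these libraries where they do the work, as an engineer would, in place of code of your own. Each camera call takes 0.05 s, during which the arm holds its last target. There are 200 camera calls.

TASK

Clear the two stepped marble offcuts off the bench: drop both into the open steel pail from just above its mouth, then put the round lid on the pail, knob up, setting it down gently so that it sits level and fully home on the rim. Do not knock or push the pail out of its place, and leave the two plain squared stone blocks where they are.

Things in the scene. Friction and masses are not known exactly. Their poses are not given: they have to be found in the camera images.
- pail: round open steel pail, loose but heavy (about 1.8 kg), 150 mm high, 180 mm across outside at the rim and 156 mm at the foot, wall 4 mm (mouth 172 mm across inside), floor 5 mm thick, with a wire handle folded down against its outside. Origin: centre of its underside; z up the pail's axis, so the rim lies at z = 150 mm
- lid: round steel lid, about 350 g, lying knob up. From below: a boss 152 mm across, 10 mm thick (drops into the pail's mouth), a 4 mm plate 196 mm across (rests on the rim), and in the middle an upright round wooden knob, 32 mm in diameter, 42 mm tall. Origin: centre of the boss's underside; z up through the knob. Fully home, it lies 140 mm above the pail's origin
- lid_knob (a point): centre of the top face of the lid's knob, 56 mm above the lid's origin
- offcut_long: the longer of the two stepped stone offcuts: white marble, 100 mm long, 40 mm wide, L-shaped seen from the side; one half is 22 mm high, the other half 44 mm. Origin: centre of its 100 x 40 mm underside. x runs along its length towards the high half, y across its width, z up. It starts lying on its underside
- offcut_long_mid (a point): a point inside the longer offcut, 20 mm above its origin
- offcut_short: the shorter of the two stepped stone offcuts: white marble, 80 mm long, 40 mm wide, L-shaped seen from the side; one half is 22 mm high, the other half 44 mm. Origin: centre of its 80 x 40 mm underside. x runs along its length towards the high half, y across its width, z up. It starts lying on its underside
- offcut_short_mid (a point): a point inside the shorter offcut, 20 mm above its origin
- block_white: plain squared block of white marble, 50 x 50 x 45 mm high, to be left alone. Origin: centre of its underside
- block_grey: plain squared block of grey stone, 60 x 45 x 50 mm high, to be left alone. Origin: centre of its underside

How it is judged:
By the outcome, as a careful person would: the job done as asked, in the order asked, and still so for the second after the job is handed in, with the robot touching nothing.
It also fails if it takes over 72 s, if anything falls off the work surface, if the arm or the gripper's body presses on something with over 40 N, if the wrist force passes 120 N, or if a joint passes its speed limit or range.

## Working session

There is one attempt and no reset: what is moved stays moved. The work goes in short steps, Python scripts to look and compute and a tool call to move; the robot and the scene stay as the last step left them, time stands still between calls to the robot, and variables do not carry over. Pictures are saved under pics/ and viewed, at most 10 in all, crops included, and the job is handed in when it is done.

Besides the shell and the picture viewer there is one more tool, called after "Emit:" in YAML: its name, and indented under it one key for each argument. arm_command: Moves the arm, as the interface text tells. Its arguments: {"type":"object","properties":{"increments":{"type":"array"},"jaw":{"type":"number"},"squeeze":{"type":"number"}},"required":["increments"]}

```bash
mkdir -p pics; ls; python3 - <<'E'
from rig import env
import cv2,numpy as np
for n in("scene","top"):
    cv2.imwrite(f"pics/{n}0.png",env.capture(n)); p=env.camera_params(n); print(n,np.round(p["camera_matrix"],1).tolist(),np.round(p["R"],3).tolist(),np.round(p["t"],3).tolist())
s=env.state();print(s["time_s"],s["tool_rot"])
E
```

```text
pics
scene [[398.0, 0.0, 315.6], [0.0, 398.0, 203.3], [0.0, 0.0, 1.0]] [[0.096, 0.995, -0.017], [0.569, -0.069, -0.82], [-0.817, 0.068, -0.573]] [-0.07, -0.271, 1.415]
top [[361.1, 0.0, 315.5], [0.0, 361.1, 203.1], [0.0, 0.0, 1.0]] [[0.021, -1.0, -0.012], [-0.995, -0.019, -0.099], [0.099, 0.014, -0.995]] [0.004, 0.555, 0.88]
0.1 [[-9.73495002e-01  2.28708054e-01 -3.26596345e-04]
 [ 2.28708267e-01  9.73494524e-01 -9.69225536e-04]
 [ 9.62700672e-05 -1.01823150e-03 -9.99999477e-01]]
```

View pics/top0.png

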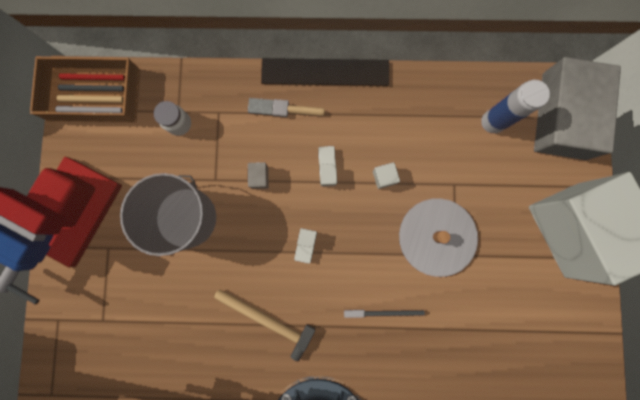

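View pics/scene0.png

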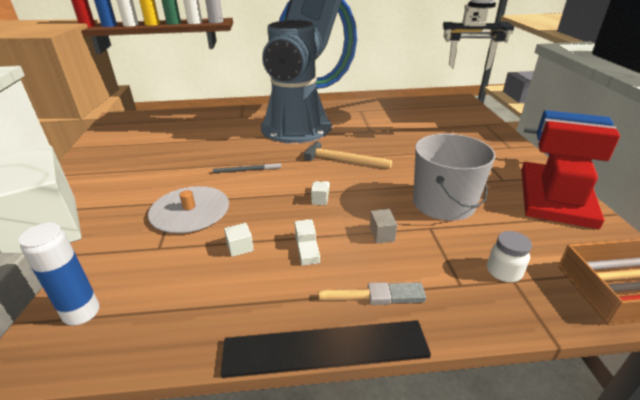

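The top view shows the pail at (163,215), the lid at (438,237), the long offcut at (328,166), the short one at (305,246), the white block at (387,175) and the grey block at (257,175). The scene view agrees. Next I'll measure with masks.

```bash
cat > h.py <<'E'
from rig import env
import cv2,numpy as np
def ray(n,uv,z,p=None):
    p=p or env.camera_params(n);K,R,t=[np.array(p[k]) for k in("camera_matrix","R","t")]
    d=R.T@np.linalg.inv(K)@np.array([uv[0],uv[1],1.]);c=-R.T@t
    return c+d*(z-c[2])/d[2]
def proj(n,X):
    p=env.camera_params(n);K,R,t=[np.array(p[k]) for k in("camera_matrix","R","t")]
    q=K@(R@np.array(X)+t);return q[:2]/q[2]
E
python3 - <<'E'
from h import *
a=cv2.imread("pics/top0.png");b=cv2.imread("pics/scene0.png")
c1=cv2.resize(a[140:270,240:410],None,fx=4,fy=4,interpolation=cv2.INTER_CUBIC)[:, :]
c2=cv2.resize(b[170:270,220:340],None,fx=4,fy=4,interpolation=cv2.INTER_CUBIC)
cv2.imwrite("pics/c1.png",c1);cv2.imwrite("pics/c2.png",c2)
h=cv2.cvtColor(a,cv2.COLOR_BGR2HSV)
m=((h[...,1]<60)&(h[...,2]>140)).astype(np.uint8);m[:140]=0;m[280:]=0;m[:,:240]=0;m[:,400:]=0
for c in cv2.findContours(m,0,1)[0]:
    if cv2.contourArea(c)>80:
        r=cv2.minAreaRect(c);print("white",r,cv2.contourArea(c),[np.round(ray("top",q,.03)[:2],3).tolist() for q in cv2.boxPoints(r)])
m=((h[...,1]<70)).astype(np.uint8)
for c in cv2.findContours(m,0,1)[0]:
    if cv2.contourArea(c)>2000 and cv2.contourArea(c)<12000:
        print("big",cv2.contourArea(c),cv2.fitEllipse(c),cv2.boundingRect(c))
print(h[215,150],h[215,180],h[237,415],h[180,257],h[215,210])
E
```

```text
white ((304.6153869628906, 245.42308044433594), (16.669872283935547, 32.75139617919922), 11.309932708740234) 494.5 [[0.412, 0.068], [0.492, 0.054], [0.485, 0.013], [0.405, 0.027]]
white ((385.4872131347656, 174.35670471191406), (20.0338077545166, 23.194072723388672), 73.61045837402344) 412.0 [[0.646, -0.124], [0.664, -0.18], [0.615, -0.195], [0.597, -0.139]]
white ((326.9000244140625, 164.69998168945312), (37.5812873840332, 16.719837188720703), 85.60128784179688) 563.5 [[0.699, 0.014], [0.703, -0.028], [0.607, -0.037], [0.603, 0.005]]
big 2985.5 ((15.391942977905273, 308.83734130859375), (35.255985260009766, 173.79090881347656), 6.39249849319458) (0, 254, 46, 146)
big 4782.5 ((438.0794372558594, 237.1499786376953), (76.59486389160156, 79.53253936767578), 127.98380279541016) (399, 198, 79, 79)
big 5944.5 ((165.5825653076172, 214.78895568847656), (80.47045135498047, 94.76979064941406), 90.71800231933594) (120, 173, 96, 83)
[11 32 63] [  9  18 100] [  8  13 156] [ 19  30 138] [13 36 64]
```

View pics/c1.png

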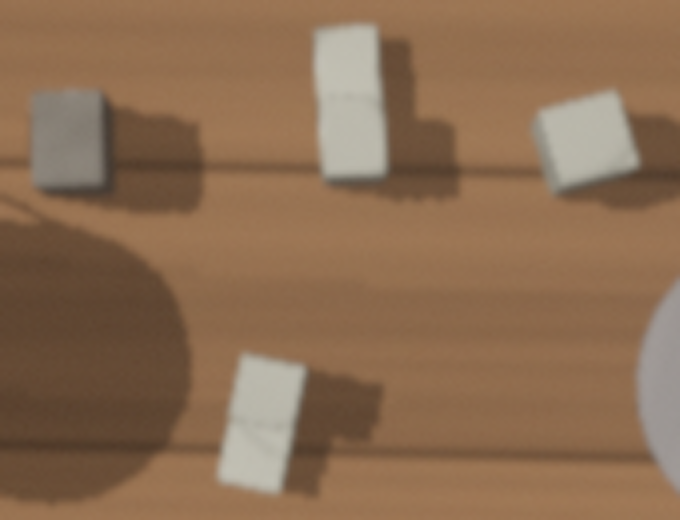

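View pics/c2.png

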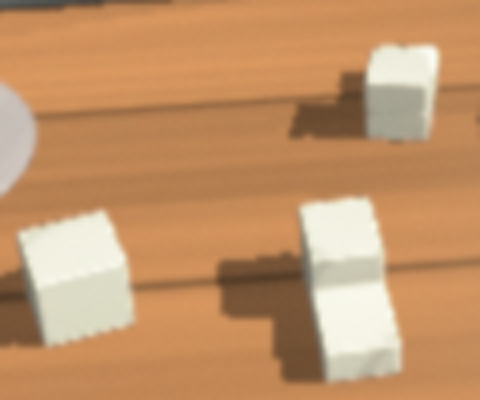

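Seen in the crops: the long offcut's high half faces the robot (step at crop (351,96)), and the short one's high half faces away from it (step at crop (262,425)).

```bash
python3 - <<'E'
from h import *
from scipy.optimize import least_squares as ls
f=lambda c:((c[0]+.5)/4-.5+240,(c[1]+.5)/4-.5+140)
R=lambda c,z:ray("top",f(c),z)
for nm,lo,hi,L in(("long",(346,27),(354,177),.1),("short",(250,486),(273,360),.08)):
    a,b=R(lo,.022),R(hi,.044);d=b-a;m=(a+b)/2;u=d[:2]/np.hypot(*d[:2]);yaw=np.degrees(np.arctan2(u[1],u[0]))
    g=m[:2]+u*(.009 if L>.09 else .0085)
    print(nm,"c",m[:2].round(4),"len",np.hypot(*d[:2]).round(4),"yaw",yaw.round(1),"grasp",g.round(4),"turn",((yaw+90-76.8+90)%180-90).round(1), "scene px",proj("scene",[*m[:2],.03]).round())
a=cv2.imread("pics/top0.png");h=cv2.cvtColor(a,cv2.COLOR_BGR2HSV)
C=cv2.findContours((h[...,1]<70).astype(np.uint8),0,1)[0]
for nm,z,cmax,r in(("pail",.15,160,.09),("lid",.014,999,.098)):
    c=[c for c in C if cv2.contourArea(c)>4000 and abs(cv2.boundingRect(c)[0]-(120 if nm=="pail" else 399))<3][0][:,0]
    P=np.array([ray("top",q,z)[:2] for q in c if q[0]<cmax])
    s=ls(lambda v:np.hypot(*(P-v[:2]).T)-v[2],[*P.mean(0),r],loss="soft_l1",f_scale=.002)
    s2=ls(lambda v:np.hypot(*(P-v).T)-r,P.mean(0),loss="soft_l1",f_scale=.002)
    print(nm,s.x.round(4),s2.x.round(4),np.abs(s.fun).mean())
m=((h[...,1]>150)&(h[...,0]<14)).astype(np.uint8)[225:250,425:460]
print("knob",ray("top",np.argwhere(m)[:,::-1].mean(0)+[425,225],.045),m.sum())
b=cv2.imread("pics/scene0.png");hb=cv2.cvtColor(b,cv2.COLOR_BGR2HSV)
# scene: pail rim
m=(hb[...,1]<70).astype(np.uint8);m[:,:405]=0;m[:125]=0;m[225:]=0;m[:,500:]=0
c=max(cv2.findContours(m,0,1)[0],key=cv2.contourArea)[:,0];print("rim scene bbox",cv2.boundingRect(c))
th=np.linspace(0,6.28,60)
Q=np.array([proj("scene",[s2.x[0]*0+0,0,0])])
E
```

```text
long c [ 0.6517 -0.0119] len 0.1008 yaw -176.4 grasp [ 0.6427 -0.0125] turn 16.8 scene px [306. 238.]
short c [0.4482 0.0392] len 0.0791 yaw -9.7 grasp [0.4565 0.0378] turn 3.5 scene px [320. 187.]
pail [0.5121 0.3509 0.0892] [0.5122 0.3499] 0.000522984881134923
lid [ 0.4767 -0.2946  0.0979] [ 0.4767 -0.2946] 0.000607962327488177
knob [nan nan nan] 0
rim scene bbox (413, 134, 82, 87)<stdin>:18: RuntimeWarning: Mean of empty slice.
  ret = um.true_divide(
```

Emit:
arm_command:
  increments: [0.55,-0.83,0.2,0,0,0.08,0.55,-0.83,0,0,0,0,0.55,-0.83,0,0,0,0,0.55,-0.83,0,0,0,0,0.55,-0.83,0,0,0,0,0.55,-0.83,0,0,0,0,0.55,-0.83,0,0,0,0,0.55,-0.83,0,0,0,0,0.55,-0.83,0,0,0,0,0.55,-0.83,0,0,0,0]
  jaw: 0
  squeeze: 40

```text
time_s: 1.35
position: [0.2911, 0.2855, 0.2245]
tool_rot: [[-0.986, 0.167, -0.0], [0.167, 0.986, -0.0], [0.0, -0.0, -1.0]]
ft_force: [-0.0, 0.0, 0.2]
width: 0.0929
grip_force: 0.0
```

Emit:
arm_command:
  increments: [0.55,-0.83,0,0,0,0,0.55,-0.83,0,0,0,0,0.55,-0.83,0,0,0,0,0.55,-0.83,0,0,0,0,0.55,-0.83,0,0,0,0,0.55,-0.83,0,0,0,0,0.55,-0.83,-0.3,0,0,0,0.55,-0.83,-0.6,0,0,0,0.55,-0.83,-0.6,0,0,0,0.55,-0.83,-0.5,0,0,0]

```text
time_s: 2.6
position: [0.456, 0.0365, 0.1638]
tool_rot: [[-0.986, 0.167, -0.001], [0.167, 0.986, 0.0], [0.001, -0.0, -1.0]]
ft_force: [0.4, -0.0, 0.6]
width: 0.0932
grip_force: 0.0
```

```bash
python3 - <<'E'
from h import *
s=env.state();p=env.camera_params("wrist");im=env.capture("wrist");cv2.imwrite("pics/w1.png",im)
print(s["time_s"],np.round(s["position"],4),np.round(s["tool_rot"],3).tolist(),s["width"])
import pickle;pickle.dump(p,open("p1.pkl","wb"))
for X in([.4565,.0378,.044],[.488,.033,.044],[.4482,.0392,.044],[.409,.046,.022]):print(proj("wrist",X).round())
E
```

```text
2.6 [0.456  0.0365 0.1638] [[-0.986, 0.167, -0.001], [0.167, 0.986, 0.0], [0.001, -0.0, -1.0]] 0.09323506702468637
[327. 192.]
[328. 227.]
[327. 183.]
[327. 134.]
```

View pics/w1.png

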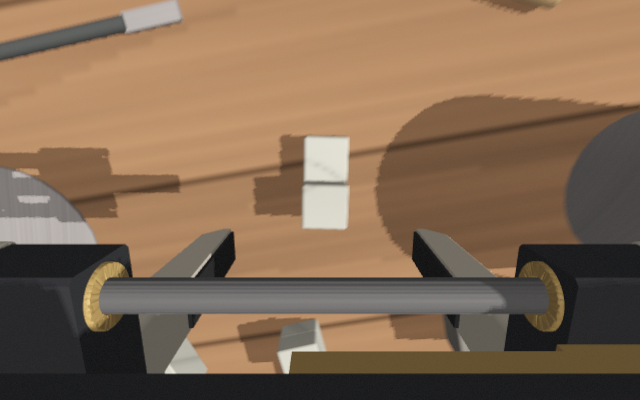

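The wrist view shows the short offcut at columns 303–349, rows 136–229. That is within about 2 px of the prediction, so I'll descend and grip.

Emit:
arm_command:
  increments: [0.03,0.03,-0.9,0,0,0,0,0,-0.9,0,0,0,0,0,-0.9,0,0,0,0,0,-0.9,0,0,0,0,0,-0.8,0,0,0,0,0,-0.5,0,0,0,0,0,-0.25,0,0,0,0,0,0,0,0,0]

```text
time_s: 3.65
position: [0.4567, 0.0383, 0.0101]
tool_rot: [[-0.986, 0.167, -0.0], [0.167, 0.986, 0.0], [0.0, -0.0, -1.0]]
ft_force: [0.7, -0.9, 0.3]
width: 0.093
grip_force: 0.0
```

Emit:
arm_command:
  increments: [0,0,0,0,0,0,0,0,0,0,0,0,0,0,0,0,0,0,0,0,0,0,0,0,0,0,0,0,0,0,0,0,0,0,0,0]
  jaw: 1
  squeeze: 40

```text
time_s: 4.4
position: [0.4567, 0.0383, 0.0101]
tool_rot: [[-0.986, 0.167, -0.0], [0.167, 0.986, 0.0], [0.0, 0.0, -1.0]]
ft_force: [0.2, -0.1, -0.4]
width: 0.0395
grip_force: 39.8
```

Emit:
arm_command:
  increments: [0,0,0.4,0,0,0,0,0,0.8,0,0,0,0,0,1,0,0,0,0,0,1,0,0,0,0,0,1,0,0,0,0,0,1,0,0,0,0,0,0.8,0,0,0,0,0,0.5,0,0,0]

```text
time_s: 5.4
position: [0.4566, 0.0383, 0.2066]
tool_rot: [[-0.986, 0.167, 0.001], [0.167, 0.986, -0.0], [-0.001, 0.0, -1.0]]
ft_force: [0.2, 0.5, -2.7]
width: 0.04
grip_force: 39.8
```

Emit:
arm_command:
  increments: [0.1,0.5,0,0,0,0,0.2,0.9,0,0,0,0,0.2,1,0,0,0,0,0.2,1,0,0,0,0,0.2,1,0,0,0,0,0.2,1,0,0,0,0,0.2,1,0,0,0,0,0.2,1,0,0,0,0,0.2,1,0,0,0,0,0.2,1,0,0,0,0]

```text
time_s: 6.65
position: [0.5129, 0.3221, 0.2035]
tool_rot: [[-0.986, 0.167, -0.002], [0.167, 0.986, -0.001], [0.002, -0.001, -1.0]]
ft_force: [0.3, -0.6, -3.3]
width: 0.0396
grip_force: 39.8
```

Emit:
arm_command:
  increments: [0.14,0.9,0,0,0,0,0,0.6,0,0,0,0,0,0.26,0,0,0,0,0,0,-0.4,0,0,0,0,0,-0.5,0,0,0,0,0,0,0,0,0,0,0,0,0,0,0]

```text
time_s: 7.52
position: [0.5181, 0.3728, 0.1782]
tool_rot: [[-0.986, 0.168, 0.0], [0.168, 0.986, -0.0], [-0.0, -0.0, -1.0]]
ft_force: [0.1, -0.1, -2.9]
width: 0.0394
grip_force: 39.8
```

```bash
python3 - <<'E'
from h import *
s=env.state();print(s["time_s"],np.round(s["position"],4),s["width"],s["ft_force"])
a=env.capture("top");b=env.capture("scene")
cv2.imwrite("pics/d1.png",np.hstack([cv2.resize(a[140:290,90:240],(400,400)),cv2.resize(b[80:230,370:520],(400,400))]))
E
```

```text
7.525 [0.5181 0.3728 0.1782] 0.03936888496584243 [ 0.10756919 -0.09846942 -2.88721514]
```

View pics/d1.png

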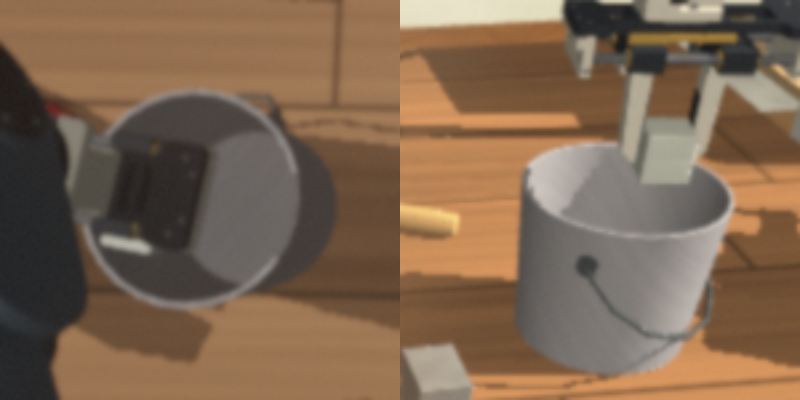

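The scene crop at right shows the offcut at (665,150) hanging inside the mouth outline, just above the rim. I'll release it.

Emit:
arm_command:
  increments: [0,0,0,0,0,0,0,0,0,0,0,0,0,0,0,0,0,0,0,0,0,0,0,0,0,0,0,0,0,0]
  jaw: 0

```text
time_s: 8.25
position: [0.5179, 0.3731, 0.1782]
tool_rot: [[-0.986, 0.167, 0.0], [0.167, 0.986, 0.0], [-0.0, 0.0, -1.0]]
ft_force: [-0.4, -0.6, 0.0]
width: 0.0853
grip_force: 0.0
```

Emit:
arm_command:
  increments: [0,0,0.6,0,0,0,0.1,-0.5,0.3,0,0,0,0.3,-1,0,0,0,0,0.3,-1,0,0,0,0,0.3,-1,0,0,0,0.1,0.3,-1,0,0,0,0.1,0.3,-1,0,0,0,0.09,0.3,-1,0,0,0,0,0.3,-1,0,0,0,0,0.3,-1,0,0,0,0]

```text
time_s: 9.5
position: [0.5932, 0.1162, 0.2061]
tool_rot: [[-0.998, -0.059, 0.001], [-0.059, 0.998, -0.0], [-0.001, -0.0, -1.0]]
ft_force: [0.7, -0.2, 0.8]
width: 0.0926
grip_force: 0.0
```

Emit:
arm_command:
  increments: [0.3,-1,0,0,0,0,0.3,-1,0,0,0,0,0.4,-1,-0.2,0,0,0,0.4,-0.8,-0.5,0,0,0,0.4,-0.4,-0.5,0,0,0,0.16,-0.15,-0.3,0,0,0,0,0,0,0,0,0,0,0,0,0,0,0]

```text
time_s: 10.5
position: [0.6517, -0.0116, 0.1605]
tool_rot: [[-0.998, -0.061, 0.0], [-0.061, 0.998, 0.0], [-0.0, 0.0, -1.0]]
ft_force: [-0.2, -0.7, -0.5]
width: 0.093
grip_force: 0.0
```

```bash
python3 - <<'E'
from h import *
s=env.state();im=env.capture("wrist")
print(s["time_s"],np.round(s["position"],4),np.round(s["tool_rot"],3).tolist(),s["width"])
h=cv2.cvtColor(im,cv2.COLOR_BGR2HSV);m=((h[...,1]<60)&(h[...,2]>120)).astype(np.uint8);m[240:]=0;m[:,:240]=0;m[:,400:]=0
c=max(cv2.findContours(m,0,1)[0],key=cv2.contourArea);print(cv2.boundingRect(c),cv2.minAreaRect(c))
for X in([.6018,-.0150,.044],[.7016,-.0088,.022],[.6427,-.0125,.044]):print(proj("wrist",X).round())
a=env.capture("top");cv2.imwrite("pics/w2.png",np.hstack([cv2.resize(im[60:260,220:420],(400,400)),cv2.resize(a[140:290,90:240],(400,400))]))
E
```

```text
10.5 [ 0.6517 -0.0116  0.1605] [[-0.998, -0.061, 0.0], [-0.061, 0.998, 0.0], [-0.0, 0.0, -1.0]] 0.09298422373145407
(300, 135, 48, 105) ((323.5, 187.0), (47.0, 104.0), 0.0)
[323. 134.]
[323. 239.]
[323. 183.]
```

View pics/w2.png

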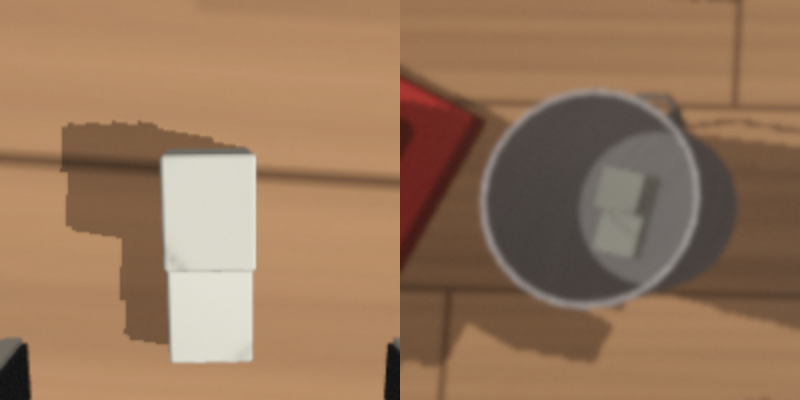

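The short offcut lies flat in the pail on the left side of the floor. The long one spans rows 135–239, matching the prediction, with its high half in the upper rows.

Emit:
arm_command:
  increments: [-0.3,-0.03,-0.7,0,0,0,0,0,-0.9,0,0,0,0,0,-0.9,0,0,0,0,0,-0.9,0,0,0,0,0,-0.8,0,0,0,0,0,-0.5,0,0,0,0,0,-0.3,0,0,0,0,0,0,0,0,0]

```text
time_s: 11.6
position: [0.6427, -0.0132, 0.0101]
tool_rot: [[-0.998, -0.06, -0.0], [-0.06, 0.998, -0.0], [0.0, 0.0, -1.0]]
ft_force: [0.1, -0.5, -1.3]
width: 0.0935
grip_force: 0.0
```

Emit:
arm_command:
  increments: [0,0,0,0,0,0,0,0,0,0,0,0,0,0,0,0,0,0,0,0,0,0,0,0,0,0,0,0,0,0,0,0,0,0,0,0]
  jaw: 1
  squeeze: 40

```text
time_s: 12.35
position: [0.6427, -0.0132, 0.0102]
tool_rot: [[-0.998, -0.06, -0.0], [-0.06, 0.998, 0.0], [-0.0, 0.0, -1.0]]
ft_force: [-0.7, 0.3, 0.9]
width: 0.0397
grip_force: 39.9
```

Emit:
arm_command:
  increments: [0,0,0.4,0,0,0,0,0,0.8,0,0,0,0,0,1,0,0,0,0,0,1,0,0,0,0,0,1,0,0,0,0,0,1,0,0,0,0,0,0.8,0,0,0,0,0,0.5,0,0,0]

```text
time_s: 13.35
position: [0.6428, -0.0133, 0.2068]
tool_rot: [[-0.998, -0.06, 0.001], [-0.06, 0.998, -0.0], [-0.001, -0.0, -1.0]]
ft_force: [-0.5, -1.0, -1.7]
width: 0.0399
grip_force: 39.9
```

Emit:
arm_command:
  increments: [-0.2,0.5,0,0,0,0,-0.4,0.9,0,0,0,0,-0.4,1,0,0,0,-0.1,-0.4,1,0,0,0,-0.1,-0.4,1,0,0,0,-0.1,-0.4,1,0,0,0,0,-0.4,1,0,0,0,0,-0.4,1,0,0,0,0,-0.4,1,0,0,0,0,-0.4,1,0,0,0,0]

```text
time_s: 14.6
position: [0.5269, 0.2701, 0.2039]
tool_rot: [[-0.985, 0.174, -0.002], [0.174, 0.985, -0.001], [0.002, -0.001, -1.0]]
ft_force: [0.8, 0.6, -2.8]
width: 0.0398
grip_force: 39.9
```

Emit:
arm_command:
  increments: [-0.4,0.9,0,0,0,0,-0.3,0.6,0,0,0,0,-0.16,0.4,0,0,0,0,0,0,-0.4,0,0,0,0,0,-0.5,0,0,0,0,0,0,0,0,0,0,0,0,0,0,0]

```text
time_s: 15.48
position: [0.5032, 0.3253, 0.1781]
tool_rot: [[-0.984, 0.176, -0.0], [0.176, 0.984, -0.0], [0.0, -0.0, -1.0]]
ft_force: [0.0, 0.1, -3.8]
width: 0.0399
grip_force: 39.9
```

Emit:
arm_command:
  increments: [0,0,0,0,0,0,0,0,0,0,0,0,0,0,0,0,0,0,0,0,0,0,0,0,0,0,0,0,0,0]
  jaw: 0

```text
time_s: 16.1
position: [0.5029, 0.3257, 0.1782]
tool_rot: [[-0.985, 0.175, 0.0], [0.175, 0.985, 0.0], [-0.0, 0.0, -1.0]]
ft_force: [-0.3, -0.5, -0.6]
width: 0.085
grip_force: 0.0
```

Emit:
arm_command:
  increments: [0,0,0.6,0,0,0,0,-0.5,0.3,0,0,0,0,-1,0,0,0,0,0,-1,0,0,0,0,0,-1,0,0,0,0,0,-1,0,0,0,0,0,-1,0,0,0,0,0,-1,0,0,0,0,0,-1,0,0,0,0,0,-1,0,0,0,0]

```text
time_s: 17.35
position: [0.5027, 0.069, 0.206]
tool_rot: [[-0.985, 0.175, 0.001], [0.175, 0.985, -0.0], [-0.001, 0.0, -1.0]]
ft_force: [0.7, -0.5, -0.5]
width: 0.093
grip_force: 0.0
```

Emit:
arm_command:
  increments: [-0.1,-1,0,0,0,0,-0.1,-1,0,0,0,0,-0.1,-1,0,0,0,0,-0.1,-1,0,0,0,0,-0.1,-1,0,0,0,0,-0.1,-1,0,0,0,0,-0.1,-1,0,0,0,0,-0.1,-1,0,0,0,0,-0.05,-1,0,0,0,0,0,-1,0,0,0,0]

```text
time_s: 18.6
position: [0.4767, -0.2308, 0.206]
tool_rot: [[-0.985, 0.175, 0.001], [0.175, 0.985, -0.001], [-0.001, -0.0, -1.0]]
ft_force: [0.6, 0.3, -0.6]
width: 0.0933
grip_force: 0.0
```

Emit:
arm_command:
  increments: [0,-1,0,0,0,0,0,-0.8,0,0,0,0,0,-0.35,0,0,0,0,0,0,0,0,0,0,0,0,0,0,0,0]

```text
time_s: 19.23
position: [0.4774, -0.2931, 0.2052]
tool_rot: [[-0.985, 0.174, -0.0], [0.174, 0.985, 0.0], [0.0, 0.0, -1.0]]
ft_force: [-0.0, -0.5, 0.5]
width: 0.0932
grip_force: 0.0
```

```bash
python3 - <<'E'
from h import *
s=env.state();im=env.capture("wrist")
print(s["time_s"],np.round(s["position"],4),np.round(s["tool_rot"],3).tolist(),s["width"])
for X in([.4767,-.2946,.056],[.4767,-.2946,.014]):print(proj("wrist",X).round())
a=env.capture("top");cv2.imwrite("pics/top3.png",a);cv2.imwrite("pics/w3.png",np.hstack([cv2.resize(im,(480,300))  ,cv2.resize(a[140:290,90:240],(300,300))]))
h=cv2.cvtColor(a,cv2.COLOR_BGR2HSV)
from scipy.optimize import least_squares as ls
for c in cv2.findContours((h[...,1]<70).astype(np.uint8),0,1)[0]:
    if abs(cv2.boundingRect(c)[0]-120)<5 and cv2.contourArea(c)>4000:
        P=np.array([ray("top",q,.15)[:2] for q in c[:,0] if q[0]<160]);print(ls(lambda v:np.hypot(*(P-v).T)-.09,P.mean(0),loss="soft_l1",f_scale=.002).x)
E
```

```text
19.225 [ 0.4774 -0.2931  0.2052] [[-0.985, 0.174, -0.0], [0.174, 0.985, 0.0], [0.0, 0.0, -1.0]] 0.0931595876334513
[321. 186.]
[322. 178.]
[0.51224333 0.3499398 ]
```

View pics/w3.png

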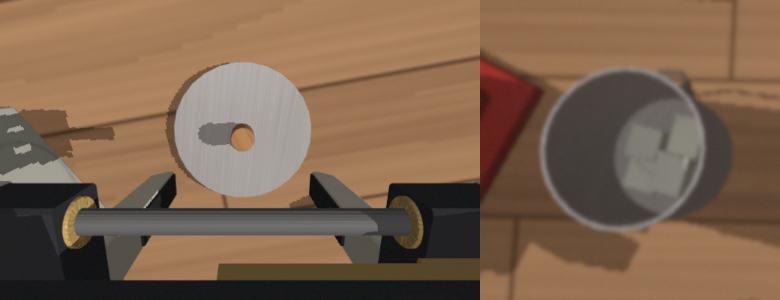

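Both offcuts lie flat in the pail. The knob is at about (323,184) in the full wrist frame against a predicted (321,186), and the pail hasn't moved. Next is the lid.

Emit:
arm_command:
  increments: [-0.03,-0.05,-0.8,0,0,0,0,0,-1,0,0,0,0,0,-1,0,0,0,0,0,-1,0,0,0,0,0,-0.9,0,0,0,0,0,-0.7,0,0,0,0,0,-0.45,0,0,0,0,0,-0.25,0,0,0,0,0,0,0,0,0]

```text
time_s: 20.45
position: [0.4766, -0.2952, 0.0222]
tool_rot: [[-0.985, 0.175, -0.0], [0.175, 0.985, 0.0], [0.0, 0.0, -1.0]]
ft_force: [0.2, 0.2, 0.2]
width: 0.0929
grip_force: 0.0
```

Emit:
arm_command:
  increments: [0,0,0,0,0,0,0,0,0,0,0,0,0,0,0,0,0,0,0,0,0,0,0,0,0,0,0,0,0,0,0,0,0,0,0,0]
  jaw: 1
  squeeze: 50

```text
time_s: 21.2
position: [0.4765, -0.2953, 0.0221]
tool_rot: [[-0.985, 0.175, 0.0], [0.175, 0.985, -0.0], [-0.0, -0.0, -1.0]]
ft_force: [-0.1, 0.0, -0.4]
width: 0.0374
grip_force: 0.0
```

Emit:
arm_command:
  increments: [0,0,0.3,0,0,0,0,0,0.6,0,0,0,0,0,0.9,0,0,0,0,0,1,0,0,0,0,0,1,0,0,0,0,0,1,0,0,0,0,0,1,0,0,0,0,0,0.6,0,0,0,0,0,0.2,0,0,0]

```text
time_s: 22.32
position: [0.4766, -0.2954, 0.222]
tool_rot: [[-0.985, 0.175, 0.002], [0.175, 0.985, -0.001], [-0.002, -0.001, -1.0]]
ft_force: [-0.1, -0.1, -4.0]
width: 0.0314
grip_force: 50.0
```

Emit:
arm_command:
  increments: [0,0.3,0,0,0,0,0.05,0.6,0,0,0,0,0.05,0.9,0,0,0,0,0.05,1,0,0,0,0,0.05,1,0,0,0,0,0.05,1,0,0,0,0,0.05,1,0,0,0,0,0.05,1,0,0,0,0,0.05,1,0,0,0,0,0.05,1,0,0,0,0]

```text
time_s: 23.58
position: [0.4892, -0.0292, 0.2195]
tool_rot: [[-0.985, 0.174, -0.001], [0.174, 0.985, 0.0], [0.001, 0.0, -1.0]]
ft_force: [0.8, -0.0, -3.8]
width: 0.0314
grip_force: 50.0
```

Emit:
arm_command:
  increments: [0.05,1,0,0,0,0,0.05,1,0,0,0,0,0.05,1,0,0,0,0,0.05,1,0,0,0,0,0.05,1,0,0,0,0,0.05,1,0,0,0,0,0.05,1,0,0,0,0,0.05,1,0,0,0,0,0.05,1,0,0,0,0,0.05,1,0,0,0,0]

```text
time_s: 24.82
position: [0.5037, 0.2704, 0.2194]
tool_rot: [[-0.985, 0.174, -0.001], [0.174, 0.985, -0.001], [0.001, -0.001, -1.0]]
ft_force: [1.1, -0.5, -3.6]
width: 0.0314
grip_force: 50.0
```

Emit:
arm_command:
  increments: [0.05,0.9,0,0,0,0,0.05,0.7,0,0,0,0,0.1,0.5,0,0,0,0,0.05,0.3,0,0,0,0,0.05,0.2,0,0,0,0,0,0,0,0,0,0,0,0,0,0,0,0,0,0,0,0,0,0]

```text
time_s: 25.82
position: [0.514, 0.3464, 0.2202]
tool_rot: [[-0.985, 0.175, 0.0], [0.175, 0.985, -0.0], [-0.0, -0.0, -1.0]]
ft_force: [-0.5, 0.1, -3.6]
width: 0.0309
grip_force: 50.0
```

```bash
python3 - <<'E'
from h import *
s=env.state();b=env.capture("scene");a=env.capture("top")
print(s["time_s"],np.round(s["position"],4),s["width"],s["ft_force"])
cv2.imwrite("pics/d4.png",np.hstack([cv2.resize(a[130:290,80:240],(400,400)),cv2.resize(b[70:230,370:530],(400,400))]))
E
```

```text
25.825 [0.514  0.3464 0.2202] 0.030860061496971385 [-0.49380924  0.13650466 -3.63518433]
```

View pics/d4.png

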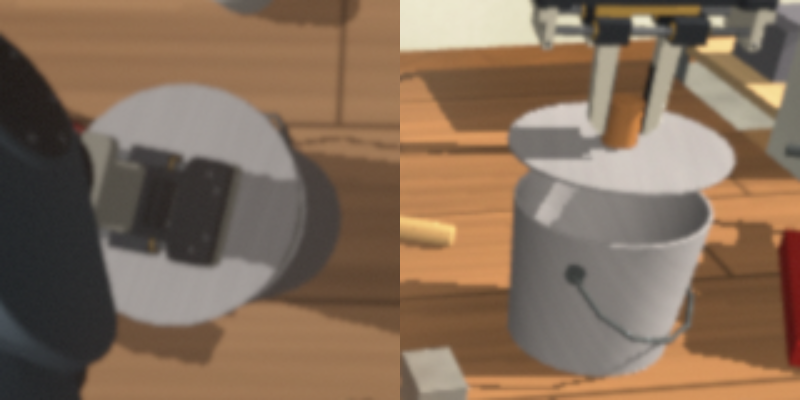

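The lid hangs level, centred over the pail to within a few mm. I'll correct x and y and lower it gently.

Emit:
arm_command:
  increments: [-0.06,0.12,0,0,0,0,0,0,0,0,0,0,0,0,-0.3,0,0,0,0,0,-0.4,0,0,0,0,0,-0.4,0,0,0,0,0,-0.3,0,0,0,0,0,-0.15,0,0,0,0,0,0,0,0,0,0,0,0,0,0,0]

```text
time_s: 27.05
position: [0.5124, 0.3504, 0.174]
tool_rot: [[-0.985, 0.175, 0.001], [0.175, 0.985, 0.0], [-0.001, 0.0, -1.0]]
ft_force: [-0.4, 0.7, -3.7]
width: 0.0314
grip_force: 50.0
```

Emit:
arm_command:
  increments: [0,0,-0.05,0,0,0,0,0,-0.05,0,0,0,0,0,0,0,0,0]

```text
time_s: 27.42
position: [0.5121, 0.3503, 0.1705]
tool_rot: [[-0.985, 0.175, -0.0], [0.175, 0.985, -0.0], [0.0, -0.0, -1.0]]
ft_force: [0.4, -0.3, -3.2]
width: 0.0314
grip_force: 50.0
```

Emit:
arm_command:
  increments: [0,0,-0.04,0,0,0,0,0,-0.04,0,0,0,0,0,0,0,0,0]

```text
time_s: 27.8
position: [0.5121, 0.3503, 0.1681]
tool_rot: [[-0.985, 0.175, -0.0], [0.175, 0.985, -0.0], [0.0, -0.0, -1.0]]
ft_force: [-0.7, -0.0, -3.8]
width: 0.0313
grip_force: 50.0
```

Emit:
arm_command:
  increments: [0,0,-0.03,0,0,0,0,0,-0.03,0,0,0,0,0,0,0,0,0]

```text
time_s: 28.18
position: [0.5123, 0.3503, 0.1668]
tool_rot: [[-0.985, 0.175, 0.0], [0.175, 0.985, 0.0], [-0.0, 0.0, -1.0]]
ft_force: [-1.1, -1.0, 1.2]
width: 0.0314
grip_force: 50.0
```

Emit:
arm_command:
  increments: [0,0,-0.03,0,0,0,0,0,-0.03,0,0,0,0,0,0,0,0,0]

```text
time_s: 28.55
position: [0.5123, 0.3504, 0.1667]
tool_rot: [[-0.985, 0.175, 0.001], [0.175, 0.985, 0.0], [-0.001, 0.001, -1.0]]
ft_force: [-7.2, -4.8, 16.3]
width: 0.0314
grip_force: 50.0
```

Contact at 0.1667 fits the plate seated on the rim. I'll ease the load and release.

Emit:
arm_command:
  increments: [0,0,0.03,0,0,0,0,0,0.02,0,0,0,0,0,0,0,0,0]

```text
time_s: 28.92
position: [0.5123, 0.3503, 0.1667]
tool_rot: [[-0.985, 0.175, 0.0], [0.175, 0.985, 0.0], [-0.0, 0.0, -1.0]]
ft_force: [-2.6, -2.2, 7.7]
width: 0.0315
grip_force: 50.0
```

Emit:
arm_command:
  increments: [0,0,0,0,0,0,0,0,0,0,0,0,0,0,0,0,0,0,0,0,0,0,0,0,0,0,0,0,0,0,0,0,0,0,0,0]
  jaw: 0
  squeeze: 3

```text
time_s: 29.68
position: [0.5122, 0.3503, 0.1661]
tool_rot: [[-0.985, 0.175, -0.0], [0.175, 0.985, 0.0], [0.0, -0.0, -1.0]]
ft_force: [-0.1, -0.2, -0.6]
width: 0.0867
grip_force: 0.0
```

Emit:
arm_command:
  increments: [0,0,0.4,0,0,0,0,0,0.8,0,0,0,0,0,1,0,0,0,0,0,1,0,0,0,0,-0.8,0.5,0,0,0,-0.3,-1,0,0,0,0,-0.3,-1,0,0,0,0,-0.3,-1,0,0,0,0,-0.3,-1,0,0,0,0,-0.3,-1,0,0,0,0]

```text
time_s: 30.92
position: [0.4663, 0.1743, 0.2771]
tool_rot: [[-0.985, 0.175, -0.0], [0.175, 0.985, -0.0], [0.0, -0.0, -1.0]]
ft_force: [0.2, 0.2, 0.6]
width: 0.0928
grip_force: 0.0
```

Emit:
arm_command:
  increments: [-0.3,-1,0,0,0,0,-0.3,-1,0,0,0,0,-0.3,-1,0,0,0,0,-0.3,-1,0,0,0,0,-0.2,-0.6,0,0,0,0,0,0,0,0,0,0]

```text
time_s: 31.68
position: [0.4244, 0.037, 0.2772]
tool_rot: [[-0.984, 0.177, 0.0], [0.177, 0.984, -0.0], [-0.0, -0.0, -1.0]]
ft_force: [0.0, 0.2, 0.1]
width: 0.0926
grip_force: 0.0
```

```bash
python3 - <<'E'
from h import *
from scipy.optimize import least_squares as ls
s=env.state();b=env.capture("scene");a=env.capture("top")
print(s["time_s"],np.round(s["position"],4))
h=cv2.cvtColor(a,cv2.COLOR_BGR2HSV)
c=max([c for c in cv2.findContours(((h[...,1]<45)&(h[...,2]>120)).astype(np.uint8),0,1)[0] if cv2.boundingRect(c)[0]<180 and 100<cv2.boundingRect(c)[1]<200],key=cv2.contourArea)
P=np.array([ray("top",q,.154)[:2] for q in c[:,0]]);r=ls(lambda v:np.hypot(*(P-v[:2]).T)-v[2],[*P.mean(0),.098],loss="soft_l1",f_scale=.002);print("lid",r.x,cv2.boundingRect(c))
cv2.imwrite("pics/f.png",np.hstack([cv2.resize(a[130:290,80:240],(400,400)),cv2.resize(b[100:230,385:515],(400,400),interpolation=cv2.INTER_CUBIC)]))
E
```

```text
31.675 [0.4244 0.037  0.2772]
lid [0.51233244 0.34925163 0.09660683] (116, 170, 90, 90)
```

View pics/f.png

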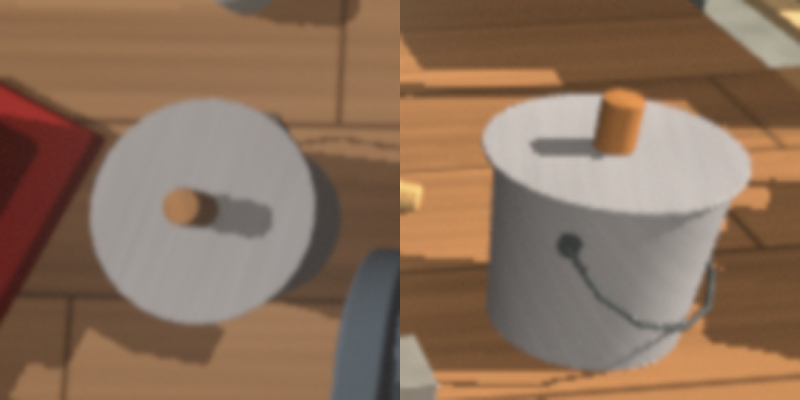

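The lid appears seated and centred, with no gap at the rim. I'll check the level numerically against the scene view.

```bash
python3 - <<'E'
from h import *
b=env.capture("scene");h=cv2.cvtColor(b,cv2.COLOR_BGR2HSV)
m=((h[...,1]<70)).astype(np.uint8);m[:,:405]=0;m[:,505:]=0;m[:125]=0;m[225:]=0
c=max(cv2.findContours(m,0,1)[0],key=cv2.contourArea);x,y,w,hh=cv2.boundingRect(c);print("seen",x,x+w,"top",y)
q=c[:,0];print("left row",q[q[:,0]<=x+1,1].mean(),"right row",q[q[:,0]>=x+w-2,1].mean())
t=np.linspace(0,2*np.pi,181)
for z in(.154,.16):
    Q=np.array([proj("scene",[.5123+.098*np.cos(k),.3495+.098*np.sin(k),z]) for k in t])
    print(z,"left",Q[Q[:,0].argmin()].round(1),"right",Q[Q[:,0].argmax()].round(1),"top",Q[:,1].min().round(1))
knob=((h[...,1]>150)&(h[...,0]<14)&(h[...,2]>130)).astype(np.uint8)
print("knob top px pred",proj("scene",[.5123,.3495,.196]).round(1))
E
```

```text
seen 412 499 top 130
left row 165.61111111111111 right row 154.0
0.154 left [411.2 145. ] right [498.8 154.1] top 130.1
0.16 left [411.5 142.7] right [499.4 151.7] top 127.9
knob top px pred [457.2 131.2]
```

```bash
python3 -c "
from rig import env
print(env.sign_off())"
```

```text
the job is handed in; nothing more can be done
None
```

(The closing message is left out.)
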